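# Set the lamp's filter selector to the blue dot and switch it on

### The arm

A 6-joint arm with a two-finger parallel gripper is mounted at the origin on the work surface. World frame = base frame: x ahead of the robot, y to its left, z up, the work surface at z = 0. Lengths are in m, angles in rad, forces in N, time in s.
With the tool pointing down it reaches from about 0.3 to 0.775 m from the base axis. Payload 14.6 kg.
Tool frame: the origin (TCP) lies on the centre line of the jaws, within the pads' length; the fingertips stand 14 mm ahead of it and the grasp point (between the pads) lies 5 mm behind it; x points along the fingers, y is the direction in which the jaws open and shut, and the axes are right-handed (so a half turn about x gives the same grasp; the last joint's range is limited). The gripper opens to 94 mm and grips with 3 to 60 N. Pads are 16 mm wide; open, the fingers measure 119 mm over their backs; the gripper's body (75 mm by 177 mm) begins 78 mm behind the grasp point.
Start: joints at [-1.311, 0.3, 1.521, -0, 1.321, -0.067], TCP at [0.177, -0.521, 0.219] pointing down, gripper open.
Joint ranges: [-3.03, 3.03], [-0.79, 2.21], [0.23, 2.52], [-1.04, 4.18], [0, 3.07], [-2.55, 2.55]. Speed limits (rad/s): [2.22, 2.22, 2.57, 3.14, 3.14, 3.14].

### API

Orientations are given as [roll, pitch, yaw] about the fixed x, y, z axes, in that order (R = Rz(yaw) Ry(pitch) Rx(roll)).
In Python, from station import * gives the robot as it stands. The module is installed in compiled form; this text tells all that it offers.
- The arm moves only by the shell command python3 -m handwheel 'ROWS' [FORCE]. ROWS is JSON, a list of rows, each a list of 3 entries, a list of its own where there are three numbers: the shift along the tool's x, y, z in mm, then the turn about the tool's x in rad, then the gripper command: -1 is fully open, 1 is shut, values between are in proportion. In form: [[[dx, dy, dz], spin, gripper], ...]. A call has exactly 5 rows; each row is the pose to reach, as a shift and turn from the pose measured when the call began, along the tool's axes at that moment; what a row does not reach only later rows make up. A row lasts 1/10 s, in which the tool goes at most 50 mm and 8.59 degrees, less where a joint would pass 70% of its speed; a pose out of reach is approached as far as the arm can. A call with a gripper value outside its range is refused whole. The fingers move at their own pace and stop on an object; FORCE is the grip in N (left out, the last holds). Time passes only in rows, so rows that repeat a pose let the fingers close, or fill a call up. It gives the time, the measured TCP pose, the force and the opening at its end, in the units of the state.
- get_obs(): the state, without advancing time (a new reading comes with each control period).
- camera(name): name is "side" or "top"; returns (picture, depth): 400x640x3 uint8, blue, green, red; 400x640 float32, m along the optical axis (not along the pixel's ray), 0 where there is no reading.
- camera_info(name): a dict with "fx", "fy", "cx", "cy" (pixels), "extrinsics" (4x4, takes a point from camera to world coordinates). Camera axes: x right, y down, z forward; pixel columns grow to the right and rows downward; lengths in m; the calibration is good to about 2 mm. A picture is of the moment at which its call begins. camera_info takes no time and is no camera call.
- hand_in(): hands the job in, once; it reports no verdict.
The state is a dict: "time_s": time; "qpos": joint angles; "joint_vel": joint speeds; "tau": joint torques, N m; "ee_pos": TCP position; "eef_rot": TCP orientation; "force": force on the tool from outside, world axes, zero at the start; "moment": the same for the moment, N m; "grip_width": finger opening in m.
Only numpy, scipy, OpenCV 4.12 (cv2) and the standard library are available. Lean on these libraries where they do the work, as an engineer would, in place of code of your own. Each camera call takes 0.05 s, during which the arm holds its last target. There are 200 camera calls.

### The job

Set the seed bench's lamp unit for blue light: push the upright black tab of its filter selector round from the side, without pinching it, until the pointer below the tab stands over the middle of the blue dot. Then press the orange lamp button all the way down and let it come up again, leaving the selector on blue. Push and press only, with the fingers; do not lift or push aside the bottle, the jar, the dish or the spare filter ring.

Things in the scene. Friction and masses are not known exactly. Their poses are not given: they have to be found in the camera images.
- lamp: the white lamp unit, a fixed box 220 x 210 x 60 mm high. Its origin is on the bench, on the selector's vertical axis; z up. The box runs from x = -118 to +102 mm and y = -105 to +105 mm; its flat top is 60 mm above the bench. The unit stands at another place and yaw every time.
- selector (a joint): turn of the filter selector about the lamp's vertical axis, rad, -1.9 to 1.9 (stops). 0: tab and pointer point along the lamp's +x; positive is counter-clockwise seen from above. No spring and no click stops: stiff friction (about 2 N at the tab), it stays where it is left. The selector is a flat aluminium disc, 50 mm radius, its top 78 mm above the bench (hub cap to 82 mm), with five glass windows. It starts within 0.35 rad of 0.
- tab (a point): centre of the black upright tab on the selector's rim, 57 mm from the axis and 90 mm above the bench. The tab is a block 25 mm long (radially) and 16 mm thick (along the turning direction); it stands from 66 mm up to 116 mm above the bench (its two 4 mm side plates, one on each face that is pushed, to 114 mm; pinching the tab presses on both plates). x points radially outwards, y in the direction of positive turn, z up.
- pointer (a point): tip of the narrow black pointer below the tab, 80 mm from the axis, 68 mm above the bench; it sweeps above the dots.
- blue_dot: the blue dot on the lamp's top, the wanted position: flat disc, 18 mm across, 2 mm high, 80 mm from the selector axis; origin at its centre, underside. The four dots lie at selector = -1.5, -0.75, 0.75 and 1.5 rad; which colour is at which place changes. The pointer passes above it without touching.
- red_dot: red dot, same size, another position of the selector
- yellow_dot: yellow dot, same size, another position of the selector
- green_dot: green dot, same size, another position of the selector
- lamp_button_top (a point): centre of the top face of the round orange lamp button (28 mm across) in a black housing on the lamp's top, at its corner x = -88, y = -70 mm in the lamp's frame; pressed straight down
- lamp_button (a joint): how far the lamp button is pressed, m: 0 up, 0.006 all the way down (spring, 5 N when fully down); comes up by itself
- bottle_mid (a point): centre of the amber bottle (42 mm across, 85 mm high) that stands loose on the bench, left (+y) of the lamp; leave it alone
- jar_mid (a point): centre of the glass jar (54 mm across, 65 mm high) that stands loose on the bench, right (-y) of the lamp; leave it alone
- dish_mid (a point): centre of the covered dish (64 mm across, 15 mm high), loose on the bench, beyond the lamp (+x); leave it alone
- filter_mid (a point): centre of the spare filter ring (28 mm across, 8 mm high) that lies loose on the lamp's top at its corner x = -88, y = +75 mm in the lamp's frame; leave it alone

How it is judged:
By the outcome, as a careful person would: the job done as asked, in the order asked, and still so for the second after the job is handed in, with the robot touching nothing.
It also fails if it takes over 51 s, if anything falls off the work surface, if the arm or the gripper's body presses on something with over 40 N, if the wrist force passes 120 N, or if a joint passes its speed limit or range.

## Working session

There is one attempt and no reset: what is moved stays moved. The work goes in short steps, Python scripts to look and compute and a shell command to move; the robot and the scene stay as the last step left them, time stands still between calls to the robot, and variables do not carry over. Pictures are saved under pics/ and viewed, about 8 in all and at most 12, crops included, and the job is handed in when it is done.

```bash
mkdir -p pics
python3 - <<'E'
from station import *
import cv2,numpy as np
o=get_obs();print(o)
for n in("top","side"):
    p,d=camera(n);cv2.imwrite(f"pics/{n}0.png",p);np.save(f"pics/{n}0.npy",d);i=camera_info(n);print(n,i)
E
```

```text
{'time_s': 0.0, 'qpos': array([-1.31058399e+00,  3.00492616e-01,  1.52156861e+00, -6.01832351e-06,
        1.32070298e+00, -6.66071701e-02]), 'joint_vel': array([ 0.00045113,  0.00036183,  0.00094907,  0.00038007, -0.00119523,
       -0.00231947]), 'tau': array([ 1.70137955e-03, -5.31800365e+01, -3.52734625e+01,  7.08798040e-02,
        2.44703132e-02, -1.32747095e-04]), 'ee_pos': array([ 0.17649734, -0.52065502,  0.2188798 ]), 'eef_rot': array([-1.63242779,  1.56962476,  1.83598586]), 'force': array([ 0.61355059, -0.85232249,  0.61194451]), 'moment': array([-0.01184411, -0.03028504, -0.00170056]), 'grip_width': 0.09418207662958611}
top {'fx': 456.46492849623354, 'fy': 456.46492849623354, 'cx': 312.27594888345914, 'cy': 204.63055959081933, 'extrinsics': array([[ 0.00713273, -0.99079291,  0.13519814,  0.50594787],
       [-0.9995279 , -0.00302351,  0.03057507,  0.01681597],
       [-0.02988479, -0.1353524 , -0.99034672,  0.98615728],
       [ 0.        ,  0.        ,  0.        ,  1.        ]])}
side {'fx': 434.65977614123716, 'fy': 434.65977614123716, 'cx': 322.93477595688483, 'cy': 196.06364861543193, 'extrinsics': array([[ 0.98773693, -0.1311884 ,  0.08464843,  0.55944134],
       [-0.15556728, -0.78110045,  0.60471556, -0.46548569],
       [-0.01321274, -0.61046841, -0.79193039,  0.72290521],
       [ 0.        ,  0.        ,  0.        ,  1.        ]])}
```

View pics/top0.png

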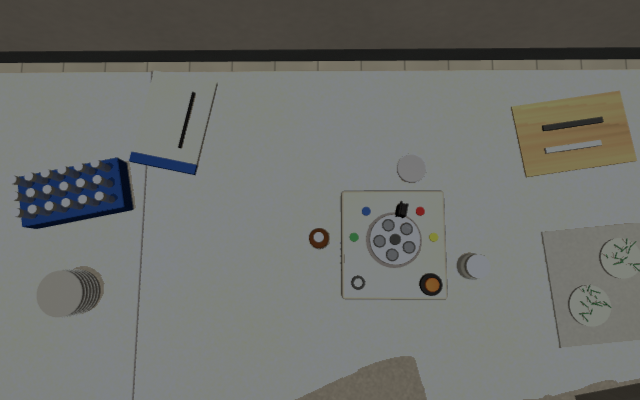

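View pics/side0.png

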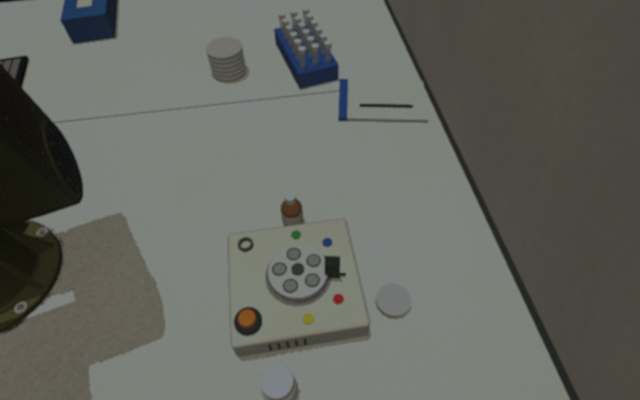

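The top view shows blue at (366,211), red (420,211), green (354,237), yellow (434,237), the tab near (402,210), the hub near (395,239) and the button at (432,285). In the side view blue is at (327,242) and the tab at (333,267). Blue is therefore at selector +0.75.

```bash
cat > h.py <<'E'
from station import *
import cv2,numpy as np
def ray(n,u,v,z):
    i=camera_info(n);E=i["extrinsics"]
    r=E[:3,:3]@np.array([(u-i["cx"])/i["fx"],(v-i["cy"])/i["fy"],1]);o=E[:3,3]
    return o+r*(z-o[2])/r[2]
def blobs(p,n,boxes):
    hsv=cv2.cvtColor(p,cv2.COLOR_BGR2HSV);out={}
    for k,(u,v,r,z) in boxes.items():
        m=np.zeros(p.shape[:2],np.uint8);cv2.circle(m,(u,v),r,255,-1)
        s=(hsv[...,1]>110)&(m>0)&(hsv[...,2]>50)
        y,x=np.nonzero(s);out[k]=ray(n,x.mean(),y.mean(),z);
        print(n,k,len(x),x.mean().round(1),y.mean().round(1),out[k].round(4))
    return out
def lamp_fit(b):
    a=dict(blue=.75,red=-.75,green=1.5,yellow=-1.5)
    P=np.array([[.08*np.cos(v),.08*np.sin(v)] for v in a.values()]+[[-.088,-.070]])
    Q=np.array([b[k][:2] for k in list(a)+["button"]])
    pc,qc=P.mean(0),Q.mean(0)
    p=(P-pc)@[1,1j];q=(Q-qc)@[1,1j];th=np.angle((p.conj()*q).sum())
    R=np.array([[np.cos(th),-np.sin(th)],[np.sin(th),np.cos(th)]])
    t=qc-R@pc;print("lamp",t.round(4),"yaw",round(th,4),"res mm",(1000*(Q-(P@R.T+t))).round(1).tolist());return t,th
E
python3 - <<'E'
from h import *
p=cv2.imread("pics/top0.png")
b=blobs(p,"top",dict(blue=(366,211,7,.062),red=(420,211,7,.062),green=(354,237,7,.062),yellow=(434,237,7,.062),button=(432,285,9,.075)))
lamp_fit(b)
p2=cv2.imread("pics/side0.png")
b=blobs(p2,"side",dict(blue=(327,242,8,.062),red=(338,299,8,.062),green=(296,235,8,.062),yellow=(308,320,8,.062),button=(247,319,12,.075)))
lamp_fit(b)
d=np.load("pics/top0.npy");E=camera_info("top")["extrinsics"]
i=camera_info("top")
def w(u,v):
    z=d[v,u];return (E@[(u-i["cx"])*z/i["fx"],(v-i["cy"])*z/i["fy"],z,1])[:3].round(3)
for q in[(395,239),(432,285),(431,276),(402,210),(402,207),(358,283),(319,238),(478,266),(411,168)]:print(q,w(*q))
cv2.imwrite("pics/crop0.png",np.hstack([cv2.resize(p[185:305,335:455],(480,480),interpolation=2),]))
E
```

```text
top blue 54 365.6 210.6 [ 0.6202 -0.0632  0.062 ]
top red 58 419.7 210.7 [ 0.6203 -0.1726  0.062 ]
top green 46 353.5 236.9 [ 0.5667 -0.0384  0.062 ]
top yellow 60 433.1 236.8 [ 0.5676 -0.198   0.062 ]
top button 171 431.8 284.4 [ 0.4738 -0.1898  0.075 ]
lamp [ 0.5615 -0.1185] yaw 0.0075 res mm [[0.5, 0.2], [-0.2, -0.0], [0.1, 0.2], [-0.2, 0.3], [-0.3, -0.7]]
side blue 45 326.8 241.8 [ 0.6209 -0.0633  0.062 ]
side red 76 337.9 298.5 [ 0.6213 -0.1723  0.062 ]
side green 39 295.6 234.3 [ 0.568  -0.0386  0.062 ]
side yellow 82 307.9 318.5 [ 0.5687 -0.1979  0.062 ]
side button 307 246.6 318.1 [ 0.4747 -0.1872  0.075 ]
lamp [ 0.5626 -0.1179] yaw 0.0004 res mm [[-0.2, -0.0], [0.1, 0.0], [-0.3, -0.5], [0.4, -0.2], [0.0, 0.7]]
(395, 239) [ 0.561 -0.118  0.086]
(432, 285) [ 0.473 -0.189  0.079]
(431, 276) [ 0.49  -0.19   0.071]
(402, 210) [ 0.615 -0.128  0.116]
(402, 207) [ 0.621 -0.128  0.116]
(358, 283) [ 0.475 -0.047  0.063]
(319, 238) [0.563 0.031 0.083]
(478, 266) [ 0.51  -0.284  0.065]
(411, 168) [ 0.718 -0.165  0.018]
```

View pics/crop0.png

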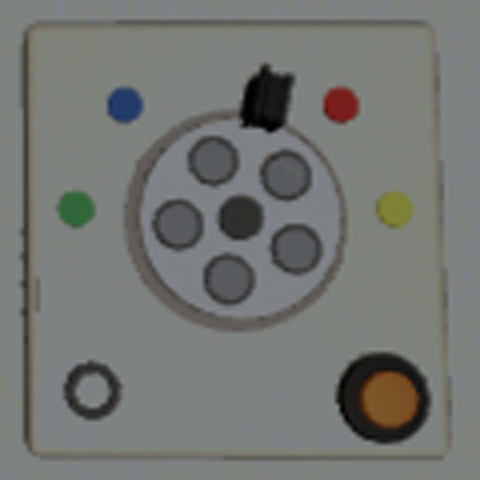

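```bash
cat >> h.py <<'E'
from scipy.spatial.transform import Rotation as Ro
def toolR(): return Ro.from_euler("xyz",get_obs()["eef_rot"]).as_matrix()
L=np.array([.562,-.1182]);YAW=.004
def go(p,ang=None,axis=1):
    """print shift (mm, tool axes) and spin to bring TCP to p, tool axis (1=y,2=z) along world angle ang (mod pi)"""
    o=get_obs();R=toolR();s=R.T@(np.array(p)-o["ee_pos"])*1000
    sp=0
    if ang is not None:
        a=np.arctan2(R[1,axis],R[0,axis]);sp=-((ang-a+np.pi/2)%np.pi-np.pi/2)
    print("shift",s.round(1),"spin",round(sp,3),"q6",o["qpos"][5].round(3),"t",o["time_s"])
def at(sel,r,back,z):
    a=sel+YAW;return [*(L+r*np.array([np.cos(a),np.sin(a)])-back*np.array([-np.sin(a),np.cos(a)])),z]
E
python3 - <<'E'
from h import *
print(toolR().round(3))
p=at(-.18,.060,.045,.15);print(p)
go(p,-.18,1);go(p,-.18,2)
E
```

```text
[[-0.     0.321 -0.947]
 [ 0.001 -0.947 -0.321]
 [-1.    -0.001 -0.   ]]
[np.float64(0.6131939413448435), np.float64(-0.17301040384434993), 0.15]
shift [  69.2 -189.  -525.2] spin -1.064 q6 -0.067 t 0.1
shift [  69.2 -189.  -525.2] spin 0.507 q6 -0.067 t 0.1
```

```bash
python3 -m handwheel '[[[0,-16,-44],-0.1,1],[[0,-32,-88],-0.2,1],[[0,-48,-132],-0.3,1],[[0,-64,-176],-0.4,1],[[0,-80,-220],-0.5,1]]' 20
python3 - <<'E'
from h import *
go(at(-.18,.060,.045,.15),-.18,1)
E
```

```text
time_s: 0.6
ee_pos: [0.3603, -0.3728, 0.2189]
eef_rot: [-2.047, 1.569, 1.925]
force: [-0.1, -0.2, -0.3]
grip_width: 0.0575
shift [  69.    52.1 -318.1] spin -0.56 q6 -0.133 t 0.6
```

```bash
python3 -m handwheel '[[[8,8,-48],-0.1,1],[[16,16,-96],-0.2,1],[[24,24,-144],-0.3,1],[[32,32,-192],-0.4,1],[[40,40,-240],-0.5,1]]'
python3 - <<'E'
from h import *
go(at(-.18,.060,.045,.15),-.18,1)
E
```

```text
time_s: 1.1
ee_pos: [0.5529, -0.2209, 0.1784]
eef_rot: [-2.35, 1.569, 2.126]
force: [0.2, -0.2, 0.5]
grip_width: 0.0174
shift [ 28.4  47.4 -60.6] spin -0.056 q6 -0.206 t 1.1
```

```bash
python3 -m handwheel '[[[7,15,-20],-0.03,1],[[14,30,-40],-0.056,1],[[22,47,-61],-0.056,1],[[28,47,-61],-0.056,1],[[28,47,-61],-0.056,1]]'
python3 - <<'E'
from h import *
go(at(-.18,.060,.045,.104),-.18,1)
p,d=camera("side");cv2.imwrite("pics/s1.png",cv2.resize(p[200:360,200:420],None,fx=3,fy=3,interpolation=2))
E
```

```text
time_s: 1.6
ee_pos: [0.6123, -0.1722, 0.1489]
eef_rot: [-1.949, 1.567, 2.584]
force: [0.6, -0.6, -0.4]
grip_width: 0.0006
shift [44.9  1.2  0.7] spin 0.001 q6 -0.153 t 1.6
```

View pics/s1.png

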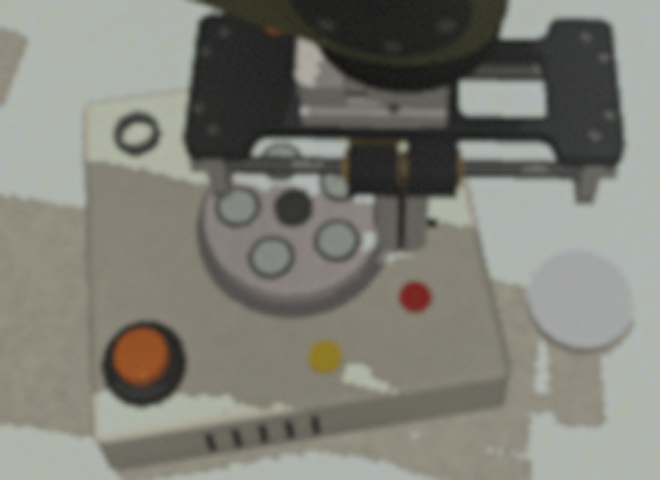

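```bash
python3 -m handwheel '[[[15,1,1],0,1],[[30,1,1],0,1],[[45,1,1],0,1],[[45,1,1],0,1],[[45,1,1],0,1]]'
cat >> h.py <<'E'
def push(sels,r=.060,back=.016,z=.104):
    for s in sels: print(round(s,3),end=" ");go(at(s,r,back,z),s+YAW,1)
E
python3 - <<'E'
from h import *
push(np.arange(-.5,.56,.07))
E
```

```text
time_s: 2.15
ee_pos: [0.6128, -0.1739, 0.1044]
eef_rot: [-1.964, 1.567, 2.568]
force: [0.5, -0.7, 0.1]
grip_width: 0.0006
-0.5 shift [  0.5  -7.9 -11.9] spin 0.316 q6 -0.155 t 2.15
-0.43 shift [  0.5  -5.6 -15.6] spin 0.246 q6 -0.155 t 2.15
-0.36 shift [  0.5  -3.6 -19.5] spin 0.176 q6 -0.155 t 2.15
-0.29 shift [  0.5  -2.  -23.5] spin 0.106 q6 -0.155 t 2.15
-0.22 shift [  0.5  -0.5 -27.6] spin 0.036 q6 -0.155 t 2.15
-0.15 shift [  0.5   0.6 -31.8] spin -0.034 q6 -0.155 t 2.15
-0.08 shift [  0.5   1.4 -36. ] spin -0.104 q6 -0.155 t 2.15
-0.01 shift [  0.5   1.9 -40.3] spin -0.174 q6 -0.155 t 2.15
0.06 shift [  0.5   2.2 -44.7] spin -0.244 q6 -0.155 t 2.15
0.13 shift [  0.5   2.1 -49. ] spin -0.314 q6 -0.155 t 2.15
0.2 shift [  0.5   1.7 -53.4] spin -0.384 q6 -0.155 t 2.15
0.27 shift [  0.5   1.  -57.7] spin -0.454 q6 -0.155 t 2.15
0.34 shift [  0.5   0.  -61.9] spin -0.524 q6 -0.155 t 2.15
0.41 shift [  0.5  -1.2 -66. ] spin -0.594 q6 -0.155 t 2.15
0.48 shift [  0.5  -2.8 -70.1] spin -0.664 q6 -0.155 t 2.15
0.55 shift [  0.6  -4.7 -74. ] spin -0.734 q6 -0.155 t 2.15
```

```bash
python3 -m handwheel '[[[0,0,-10],0,1],[[0,0,-20],0,1],[[0,0,-28],-0.03,1],[[0,1,-36],-0.1,1],[[0,2,-45],-0.24,1]]'
python3 - <<'E'
from h import *
push([.06,.13,.2,.27,.34,.41,.48,.55])
E
```

```text
time_s: 2.65
ee_pos: [0.6231, -0.1294, 0.105]
eef_rot: [-2.068, 1.568, 2.71]
force: [-1.5, -2.2, 1.0]
grip_width: 0.0004
0.06 shift [ 1.  -0.2  0.9] spin 0.001 q6 -0.328 t 2.65
0.13 shift [ 1.   0.7 -3.3] spin -0.069 q6 -0.328 t 2.65
0.2 shift [ 1.   1.4 -7.6] spin -0.139 q6 -0.328 t 2.65
0.27 shift [  1.    1.8 -11.9] spin -0.209 q6 -0.328 t 2.65
0.34 shift [  1.    1.9 -16.3] spin -0.279 q6 -0.328 t 2.65
0.41 shift [  1.    1.6 -20.6] spin -0.349 q6 -0.328 t 2.65
0.48 shift [  1.    1.1 -24.9] spin -0.419 q6 -0.328 t 2.65
0.55 shift [  1.    0.3 -29.2] spin -0.489 q6 -0.328 t 2.65
```

Contact is made, with about 2 N of push. I'll continue to about 0.55.

```bash
python3 -m handwheel '[[[1,1,-6],-0.1,1],[[1,2,-12],-0.21,1],[[1,2,-18],-0.31,1],[[1,1,-24],-0.4,1],[[1,0,-29],-0.49,1]]'
python3 - <<'E'
from h import *
push([.48,.55,.6])
for n in("side","top"):
    p,d=camera(n);cv2.imwrite(f"pics/{n}2.png",p);np.save(f"pics/{n}2.npy",d)
a=cv2.imread("pics/side2.png")[210:340,210:390];b=cv2.imread("pics/top2.png")[180:310,330:510]
cv2.imwrite("pics/c2.png",cv2.resize(np.vstack([a,b]),None,fx=2.2,fy=2.2,interpolation=2))
E
```

```text
time_s: 3.15
ee_pos: [0.6219, -0.0996, 0.1046]
eef_rot: [3.039, 1.57, 2.029]
force: [3.6, -1.8, -0.4]
grip_width: 0.0007
0.48 shift [ 0.6 -2.   4.4] spin 0.077 q6 -0.778 t 3.15
0.55 shift [ 0.6 -0.7  0.3] spin 0.007 q6 -0.778 t 3.15
0.6 shift [ 0.6  0.  -2.7] spin -0.043 q6 -0.778 t 3.15
```

View pics/c2.png

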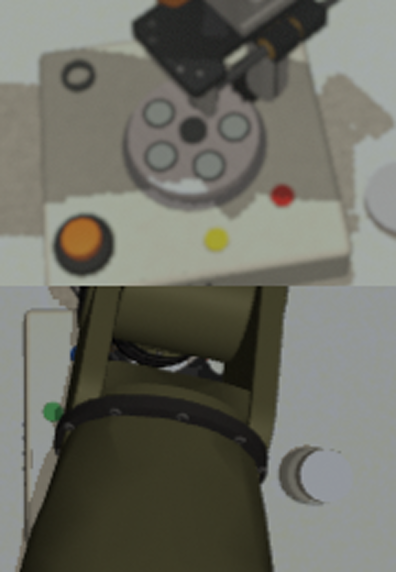

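The side crop shows four windows at (158,113), (234,124), (209,165) and (161,162), with the hub at (193,130). The windows sit at ±36° from the tab, so they give me the selector angle while the gripper hides the tab.

```bash
cat >> h.py <<'E'
def wins(n,uv,z=.078):
    a=[]
    for u,v in uv:
        q=ray(n,u,v,z)[:2]-L;a.append(np.arctan2(q[1],q[0])-YAW);print(round(np.hypot(*q),4),end=" ")
    e=[np.angle(np.exp(5j*(x-np.pi/5)))/5 for x in a]
    print("sel mod 1.2566:",np.round(e,3),"mean",round(np.angle(np.exp(5j*np.array(e)).mean())/5,3))
E
python3 - <<'E'
from h import *
print(ray("side",298,269,.082).round(4))
wins("side",[(294,254),(313,260),(311,285),(290,285),(279,269)])
wins("top",[(335+x/4,185+y/4) for x,y in[(213,160),(286,175),(296,248),(229,278),(178,224)]])
wins("side",[(210+x/2.2,210+y/2.2) for x,y in[(158,113),(234,124),(209,165),(161,162)]])
E
```

```text
[ 0.5637 -0.1194  0.082 ]
0.0305 0.0318 0.0366 0.0295 0.0301 sel mod 1.2566: [-0.268 -0.188 -0.399 -0.205 -0.209] mean -0.252
0.0299 0.0315 0.0324 0.0311 0.0298 sel mod 1.2566: [-0.229 -0.249 -0.199 -0.159 -0.173] mean -0.202
0.0306 0.0326 0.0311 0.0332 sel mod 1.2566: [ 0.553 -0.605  0.619 -0.555] mean -0.625
```

Run:
```python
from h import *
push([.62,.68,.735],back=.020)
```

```text
0.62 shift [0.5 0.7 0.4] spin -0.065 q6 -0.776 t 3.25
0.68 shift [ 0.5  1.6 -3.3] spin -0.125 q6 -0.776 t 3.25
0.735 shift [ 0.5  2.1 -6.7] spin -0.18 q6 -0.776 t 3.25
```

```bash
python3 -m handwheel '[[[0,1,-2],-0.06,1],[[0,2,-4],-0.12,1],[[0,2,-6],-0.18,1],[[0,2,-6.7],-0.18,1],[[0,2,-6.7],-0.18,1]]'; python3 -m handwheel '[[[0,0,10],0,1],[[0,0,25],0,1],[[-30,0,45],0,1],[[-70,0,90],0,1],[[-70,0,130],0,1]]'
python3 - <<'E'
from h import *
for n in("side","top"):
    p,d=camera(n);cv2.imwrite(f"pics/{n}3.png",p);np.save(f"pics/{n}3.npy",d)
a=cv2.imread("pics/side3.png")[205:335,220:400];b=cv2.imread("pics/top3.png")[180:310,330:510]
cv2.imwrite("pics/c3.png",cv2.resize(np.hstack([a,b]),None,fx=2.2,fy=2.2,interpolation=2))
E
```

```text
time_s: 3.75
ee_pos: [0.6198, -0.0925, 0.1047]
eef_rot: [-2.971, 1.569, 2.478]
force: [0.8, 0.1, 0.4]
grip_width: 0.0002
time_s: 4.25
ee_pos: [0.7089, -0.1898, 0.18]
eef_rot: [0.642, 1.566, -0.193]
force: [0.5, -0.8, 1.2]
grip_width: 0.0004
```

View pics/c3.png

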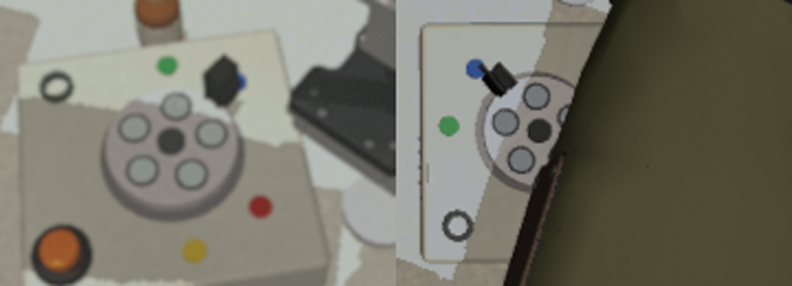

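In the top half the pointer lies across the blue dot near (475,69). I'll measure from the windows and from an enlarged crop.

Run:
```python
from h import *
wins("side",[(220+x/2.2,205+y/2.2) for x,y in[(134,128),(176,106),(211,133),(191,173),(142,170)]])
wins("top",[(330+(x-396)/2.2,180+y/2.2) for x,y in[(536,96),(505,122),(521,160)]])
p=cv2.imread("pics/top3.png")
for q in [at(.75,.08,0,.062),at(.75,.08,0,.068),at(.75,.057,0,.116)]:
    i=camera_info("top");c=np.linalg.inv(i["extrinsics"])@[*q,1]
    print((c[0]/c[2]*i["fx"]+i["cx"]).round(1),(c[1]/c[2]*i["fy"]+i["cy"]).round(1))
c=cv2.resize(p[195:245,350:400],None,fx=12,fy=12,interpolation=2)
cv2.imwrite("pics/c4.png",cv2.convertScaleAbs(c,alpha=1.5))
```

```text
0.0301 0.0316 0.0322 0.0305 0.03 sel mod 1.2566: [-0.583 -0.599 -0.549 -0.518 -0.554] mean -0.561
0.0303 0.03 0.0313 sel mod 1.2566: [-0.598 -0.543 -0.517] mean -0.553
365.7 210.5
366.0 210.2
376.5 215.8
```

View pics/c4.png

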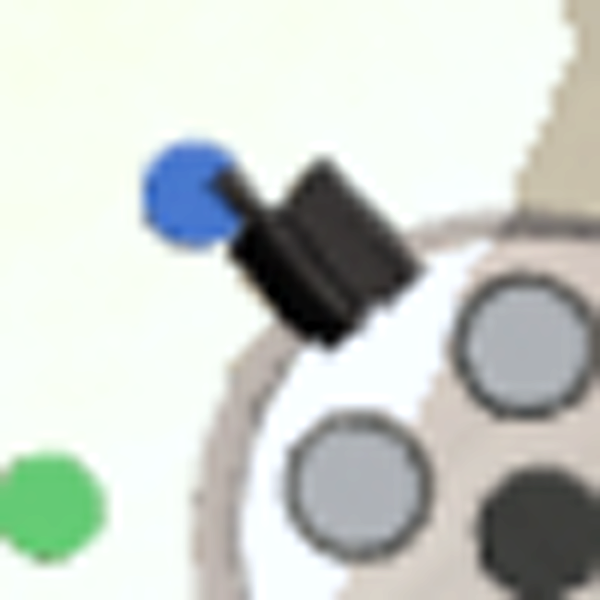

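The windows give a selector angle of about 0.70 in both cameras. The crop agrees: the pointer tip at (218,182) is about 4 mm short of the dot centre at (192,195). It needs another +0.05 rad.

Run:
```python
from h import *
push([.75],back=.045,z=.14);push([.75],back=.045);push([.75],back=.022);push([.75],back=.0183)
```

```text
0.75 shift [  34.4    1.6 -111. ] spin -0.023 q6 -1.047 t 4.35
0.75 shift [  70.4    1.5 -111.1] spin -0.023 q6 -1.047 t 4.35
0.75 shift [  70.4    1.  -134.1] spin -0.023 q6 -1.047 t 4.35
0.75 shift [  70.4    0.9 -137.8] spin -0.023 q6 -1.047 t 4.35
```

```bash
python3 -m handwheel '[[[0,1,-40],-0.02,1],[[10,1,-80],-0.02,1],[[34,1,-108],-0.02,1],[[70,1,-110],-0.02,1],[[70,1,-111],-0.02,1]]'
python3 - <<'E'
from h import *
push([.75],back=.022);push([.75],back=.0183)
E
```

```text
time_s: 4.85
ee_pos: [0.6337, -0.1094, 0.1001]
eef_rot: [-2.533, 1.564, 2.931]
force: [-0.3, -0.3, -0.6]
grip_width: 0.0004
0.75 shift [ -3.8   1.6 -20.6] spin -0.003 q6 -0.979 t 4.85
0.75 shift [ -3.8   1.6 -24.3] spin -0.003 q6 -0.979 t 4.85
```

```bash
python3 -m handwheel '[[[-4,1.6,-10],0,1],[[-4,1.6,-17],0,1],[[-4,1.6,-21],0,1],[[-4,1.6,-24.3],0,1],[[-4,1.6,-24.3],0,1]]'
python3 - <<'E'
from h import *
push([.75],back=.0183)
E
python3 -m handwheel '[[[0,0,10],0,1],[[0,0,25],0,1],[[-30,0,45],0,1],[[-70,0,90],0,1],[[-70,0,130],0,1]]'
python3 - <<'E'
from h import *
p,d=camera("top");cv2.imwrite("pics/top5.png",p)
c=cv2.resize(p[195:265,345:415],None,fx=8,fy=8,interpolation=2)
s,d=camera("side");cv2.imwrite("pics/side5.png",s)
cv2.imwrite("pics/c5.png",cv2.convertScaleAbs(c,alpha=1.5))
E
```

```text
time_s: 5.35
ee_pos: [0.6185, -0.0904, 0.1051]
eef_rot: [-2.528, 1.565, 2.935]
force: [0.4, -0.4, 0.6]
grip_width: 0.0002
0.75 shift [ 1.1 -0.2 -0.1] spin -0.003 q6 -0.955 t 5.35
time_s: 5.85
ee_pos: [0.7095, -0.1867, 0.18]
eef_rot: [0.035, 1.57, -0.784]
force: [0.1, 0.3, 1.4]
grip_width: 0.0006
```

View pics/c5.png

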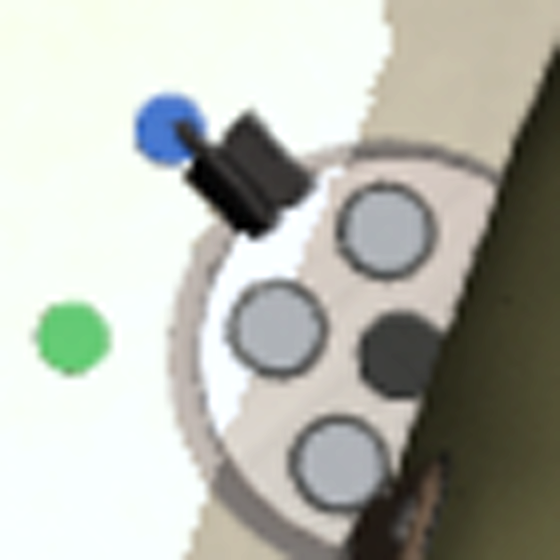

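Run:
```python
from h import *
wins("top",[(345+(x+.5)/8-.5,195+(y+.5)/8-.5) for x,y in[(386,231),(278,329),(339,463)]])
# same recipe on picture 0 & 3 windows via Hough for precision
for f,n in (("top3","top"),("top5","top"),("side3","side"),("side5","side")):
    p=cv2.imread(f"pics/{f}.png");i=camera_info(n)
    c=np.linalg.inv(i["extrinsics"])@[*L,.078,1];u,v=(int(c[0]/c[2]*i["fx"]+i["cx"]),int(c[1]/c[2]*i["fy"]+i["cy"]))
    g=cv2.resize(cv2.cvtColor(p,cv2.COLOR_BGR2GRAY)[v-35:v+35,u-35:u+35],None,fx=8,fy=8,interpolation=2)
    H=cv2.HoughCircles(g,cv2.HOUGH_GRADIENT,1,60,param1=60,param2=18,minRadius=35,maxRadius=60)
    W=[]
    for x,y,r in (H[0] if H is not None else []):
        q=(u-35+(x+.5)/8-.5,v-35+(y+.5)/8-.5);rr=np.hypot(*(ray(n,*q,.078)[:2]-L))
        if .026<rr<.036:W.append(q)
    print(f,end=" ");wins(n,W)
# pointer: darkest blob in annulus r 72-80 on top5
i=camera_info("top");p=cv2.imread("pics/top5.png")
for f in("top3","top5"):
  p=cv2.imread(f"pics/{f}.png");g=p.max(2)
  for r in(.073,.075,.077):
    a=np.arange(.5,1.0,.005);I=[]
    for s in a:
        c=np.linalg.inv(i["extrinsics"])@[*at(s,r,0,.068),1]
        I.append(cv2.getRectSubPix(g.astype(np.float32),(1,1),(float(c[0]/c[2]*i["fx"]+i["cx"]),float(c[1]/c[2]*i["fy"]+i["cy"])))[0,0])
    I=np.array(I);print(f,r,"min at",a[I.argmin()].round(3),I.min())
```

```text
0.0308 0.0303 0.0307 sel mod 1.2566: [-0.545 -0.524 -0.52 ] mean -0.53
top3 0.0309 0.0306 0.0303 sel mod 1.2566: [-0.582 -0.554 -0.571] mean -0.569
top5 0.0305 0.0307 0.0313 sel mod 1.2566: [-0.528 -0.541 -0.514] mean -0.527
side3 sel mod 1.2566: [] mean nan
side5 sel mod 1.2566: [] mean nan
top3 0.073 min at 0.7 37.373333
top3 0.075 min at 0.7 32.73198
top3 0.077 min at 0.7 42.068924
top5 0.073 min at 0.735 36.178085
top5 0.075 min at 0.74 33.646275
top5 0.077 min at 0.74 39.825413h.py:42: RuntimeWarning: Mean of empty slice.
  print("sel mod 1.2566:",np.round(e,3),"mean",round(np.angle(np.exp(5j*np.array(e)).mean())/5,3))
  ret = ret.dtype.type(ret / rcount)
```

The pointer reads about 0.735, 1.2 mm short of the dot centre. I'll add a nudge of about 1 mm.

```bash
python3 -m handwheel '[[[0,0,-40],0,1],[[10,0,-80],0,1],[[34,0,-106],0,1],[[68,0,-108],0,1],[[68,0,-109],0,1]]'
python3 - <<'E'
from h import *
push([.75],back=.0183);push([.75],back=.0173)
E
```

```text
time_s: 6.45
ee_pos: [0.6334, -0.1097, 0.1025]
eef_rot: [-2.462, 1.56, 2.998]
force: [0.4, -0.1, -1.2]
grip_width: 0.0005
0.75 shift [ -1.3   1.9 -24.4] spin -0.006 q6 -0.976 t 6.45
0.75 shift [ -1.3   1.9 -25.4] spin -0.006 q6 -0.976 t 6.45
```

```bash
python3 -m handwheel '[[[-1,2,-10],0,1],[[-1,2,-17],0,1],[[-1,2,-21],0,1],[[-1,2,-25.4],0,1],[[-1,2,-25.4],0,1]]'
python3 - <<'E'
from h import *
push([.75],back=.0173)
E
python3 -m handwheel '[[[0,0,10],0,1],[[0,0,25],0,1],[[-30,0,45],0,1],[[-60,0,70],0,1],[[-80,0,90],0,1]]'
python3 - <<'E'
from h import *
p,d=camera("top");cv2.imwrite("pics/top6.png",p)
i=camera_info("top")
g=p.max(2).astype(np.float32)
for r in(.073,.075,.077):
    a=np.arange(.5,1.0,.005);I=[]
    for s in a:
        c=np.linalg.inv(i["extrinsics"])@[*at(s,r,0,.068),1]
        I.append(cv2.getRectSubPix(g,(1,1),(float(c[0]/c[2]*i["fx"]+i["cx"]),float(c[1]/c[2]*i["fy"]+i["cy"])))[0,0])
    I=np.array(I);print(r,"min at",a[I.argmin()].round(3),I.min())
B=[*(L+[-.088+.0003,-.0704]),.11];print(B);go(B);go(B,0,1)
E
```

```text
time_s: 6.95
ee_pos: [0.6178, -0.0895, 0.1045]
eef_rot: [-2.453, 1.562, 3.008]
force: [-0.0, -0.6, -0.3]
grip_width: 0.0006
0.75 shift [ 0.5 -0.3  0.1] spin -0.006 q6 -0.95 t 6.95
time_s: 7.45
ee_pos: [0.681, -0.1573, 0.1864]
eef_rot: [-2.39, 1.564, 3.07]
force: [0.0, -0.2, -0.5]
grip_width: 0.0006
0.073 min at 0.76 29.167978
0.075 min at 0.755 35.517735
0.077 min at 0.75 37.417606
[np.float64(0.47430000000000005), np.float64(-0.1886), 0.11]
shift [  79.8 -172.5 -119.9] spin 0 q6 -1.027 t 7.5
shift [  79.8 -172.5 -119.9] spin 0.746 q6 -1.027 t 7.5
```

The pointer now reads 0.75–0.76. Next I move above the button.

```bash
python3 -m handwheel '[[[0,-36,-25],0,1],[[0,-72,-50],0,1],[[0,-108,-75],0,1],[[0,-144,-100],0,1],[[0,-172,-120],0,1]]'
python3 - <<'E'
from h import *
go([.4743,-.1886,.15])
E
```

```text
time_s: 8.0
ee_pos: [0.4728, -0.1886, 0.1896]
eef_rot: [-2.026, 1.567, -2.851]
force: [1.2, -0.1, -0.2]
grip_width: 0.0005
shift [39.6  1.3  1.1] spin 0 q6 -1.196 t 8.0
```

```bash
python3 -m handwheel '[[[30,1,1],0,1],[[60,1,1],0,1],[[85,1,1],0,1],[[93,1,1],0,1],[[93,1,1],0,1]]'; python3 -m handwheel '[[[2,0,0],0,1],[[4,0,0],0,1],[[5,0,0],0,1],[[6,0,0],0,1],[[6,0,0],0,1]]'
python3 - <<'E'
from h import *
go([.4743,-.1886,.085])
E
```

```text
time_s: 8.5
ee_pos: [0.4736, -0.1889, 0.0961]
eef_rot: [-2.28, 1.566, -3.105]
force: [-1.6, -0.7, 1.8]
grip_width: 0.0004
time_s: 9.0
ee_pos: [0.4742, -0.1892, 0.0907]
eef_rot: [-1.998, 1.568, -2.823]
force: [3.1, -1.1, 4.2]
grip_width: 0.0005
shift [ 5.7  0.5 -0.3] spin 0 q6 -1.194 t 9.0
```

```bash
python3 -m handwheel '[[[1,0,0],0,1],[[2,0,0],0,1],[[3,0,0],0,1],[[3,0,0],0,1],[[3,0,0],0,1]]'; python3 -m handwheel '[[[1,0,0],0,1],[[2,0,0],0,1],[[3,0,0],0,1],[[3,0,0],0,1],[[3,0,0],0,1]]'
```

```text
time_s: 9.5
ee_pos: [0.4745, -0.1894, 0.0897]
eef_rot: [-1.602, 1.568, -2.427]
force: [-9.4, 4.1, 29.8]
grip_width: 0.0003
time_s: 10.0
ee_pos: [0.4746, -0.1894, 0.0895]
eef_rot: [-1.237, 1.568, -2.062]
force: [-15.1, 6.2, 41.0]
grip_width: 0.0005
```

```bash
for i in 1 2 3; do :; done; python3 -m handwheel '[[[0,0,0],0,1],[[-1,0,0],0,1],[[-1,0,0],0,1],[[-1,0,0],0,1],[[-1,0,0],0,1]]'; python3 -m handwheel '[[[-1,0,0],0,1],[[-2,0,0],0,1],[[-2,0,0],0,1],[[-2,0,0],0,1],[[-2,0,0],0,1]]';python3 -m handwheel '[[[-1,0,0],0,1],[[-2,0,0],0,1],[[-2,0,0],0,1],[[-2,0,0],0,1],[[-2,0,0],0,1]]'
```

```text
time_s: 10.5
ee_pos: [0.4744, -0.1893, 0.0903]
eef_rot: [-1.548, 1.568, -2.373]
force: [-2.8, 2.6, 5.4]
grip_width: 0.0003
time_s: 11.0
ee_pos: [0.4743, -0.1893, 0.0922]
eef_rot: [-1.586, 1.568, -2.41]
force: [-1.9, 1.0, 3.2]
grip_width: 0.0005
time_s: 11.5
ee_pos: [0.4743, -0.1892, 0.0942]
eef_rot: [-1.61, 1.568, -2.435]
force: [-1.5, 0.2, 3.6]
grip_width: -0.0
```

Run:
```python
from h import *
d=np.load("pics/side0.npy");i=camera_info("side");E=i["extrinsics"]
d2=np.load("pics/top0.npy");j=camera_info("top")
for D,I,pts in((d,i,[(247,317),(240,331),(255,331),(235,322),(262,300),(298,269),(320,310)]),(d2,j,[(432,285),(430,283),(424,288),(423,281),(432,294),(410,285),(395,239)])):
  for u,v in pts:
    z=D[v,u];print((u,v),(I["extrinsics"]@[(u-I["cx"])*z/I["fx"],(v-I["cy"])*z/I["fy"],z,1])[:3].round(4))
```

```text
(247, 317) [ 0.4764 -0.1888  0.0825]
(240, 331) [ 0.4633 -0.2049  0.072 ]
(255, 331) [ 0.4857 -0.2074  0.069 ]
(235, 322) [ 0.4564 -0.1898  0.073 ]
(262, 300) [ 0.4991 -0.1541  0.06  ]
(298, 269) [ 0.5637 -0.1182  0.0798]
(320, 310) [ 0.5898 -0.1859  0.0594]
(432, 285) [ 0.4728 -0.1891  0.0795]
(430, 283) [ 0.4767 -0.1844  0.0838]
(424, 288) [ 0.4665 -0.1754  0.0703]
(423, 281) [ 0.4801 -0.1737  0.071 ]
(432, 294) [ 0.4551 -0.1906  0.0708]
(410, 285) [ 0.4718 -0.1498  0.0616]
(395, 239) [ 0.5613 -0.1181  0.0859]
```

The hard stop came at tip height 75.5 mm, above the housing rim (about 71 mm), with the spring at about 5 N just before it. That is the button's full travel. Now I retreat and take a last look.

```bash
python3 -m handwheel '[[[-10,0,0],0,1],[[-30,0,0],0,1],[[-60,0,0],0,1],[[-90,0,0],0,1],[[-120,0,0],0,1]]'
python3 - <<'E'
from h import *
go([.30,-.42,.25])
E
```

```text
time_s: 12.0
ee_pos: [0.4745, -0.189, 0.216]
eef_rot: [-1.477, 1.568, -2.302]
force: [0.3, 0.4, 0.0]
grip_width: 0.0007
shift [ -33.2 -285.    51.3] spin 0 q6 -1.195 t 12.0
```

```bash
python3 -m handwheel '[[[-7,-45,9],0,1],[[-14,-90,18],0,1],[[-21,-140,27],0,1],[[-28,-190,36],0,1],[[-33,-235,45],0,1]]'; python3 -m handwheel '[[[0,-30,5],0,1],[[0,-60,10],0,1],[[0,-60,10],0,1],[[0,-60,10],0,1],[[0,-60,10],0,1]]'
python3 - <<'E'
from h import *
p,d=camera("top");s,_=camera("side");cv2.imwrite("pics/top7.png",p)
b=blobs(p,"top",dict(red=(420,211,7,.062),green=(354,237,7,.062),yellow=(434,237,7,.062),button=(432,285,9,.0815)))
i=camera_info("top");g=p.max(2).astype(np.float32)
for r in(.073,.075,.077):
    a=np.arange(.5,1.0,.005);I=[]
    for q in a:
        c=np.linalg.inv(i["extrinsics"])@[*at(q,r,0,.068),1]
        I.append(cv2.getRectSubPix(g,(1,1),(float(c[0]/c[2]*i["fx"]+i["cx"]),float(c[1]/c[2]*i["fy"]+i["cy"])))[0,0])
    print(r,"min at",a[np.argmin(I)].round(3))
print("button depth z",(i["extrinsics"]@[(432-i["cx"])*d[285,432]/i["fx"],(285-i["cy"])*d[285,432]/i["fy"],d[285,432],1])[:3].round(4))
A=cv2.resize(p[150:310,305:495],None,fx=3,fy=3,interpolation=2);B=cv2.resize(p[200:225,355:390],(570,407),interpolation=2)
cv2.imwrite("pics/c7.png",cv2.resize(np.vstack([A,B]),None,fx=.66,fy=.66))
E
```

```text
time_s: 12.5
ee_pos: [0.331, -0.3828, 0.2508]
eef_rot: [-1.112, 1.568, -1.937]
force: [1.4, 0.4, 0.2]
grip_width: 0.0001
time_s: 13.0
ee_pos: [0.2942, -0.4302, 0.2513]
eef_rot: [-1.046, 1.568, -1.87]
force: [-0.3, 0.6, -0.1]
grip_width: 0.0005
top red 57 419.6 210.8 [ 0.6203 -0.1724  0.062 ]
top green 46 353.5 236.9 [ 0.5667 -0.0384  0.062 ]
top yellow 59 433.1 236.7 [ 0.5677 -0.1979  0.062 ]
top button 171 431.8 284.4 [ 0.474  -0.1884  0.0815]
0.073 min at 0.76
0.075 min at 0.755
0.077 min at 0.75
button depth z [ 0.4729 -0.1882  0.0837]
```

View pics/c7.png

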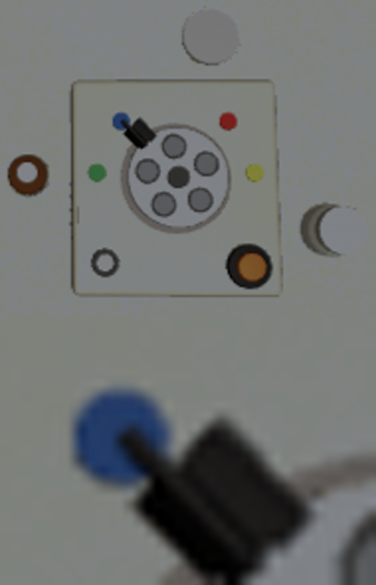

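The pointer tip, at (128,435) in the enlarged half, lies over the middle of the blue dot at (122,437). The button is up and every loose item is where it was.

```bash
python3 -c "
from station import *
print(hand_in())"
```

```text
the job is handed in; nothing more can be done
None
```

The selector is on blue and the lamp button has been pressed and is up again. The job was handed in at about 13 s; no verdict is reported.

- **Selector:** I pushed the tab round from its right-hand side with the closed fingers, without pinching it. It took one long push and three short ones. The last check read 0.75–0.76 rad against the wanted 0.75, so the pointer tip is within about 1 mm of the dot's middle. That last reading came from the pointer in the top picture. Earlier window readings ran up to 0.01 rad below it.
- **Button:** I pressed it about 6 mm, to a hard stop 4–5 mm above the housing rim. The spring gave about 5 N just before the stop, and the fingers reached about 41 N vertically on it. In the last picture the button is up.
- **Other things:** The bottle, jar, dish and filter ring look unmoved in the last picture. The arm was clear of everything.

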